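# Open the key valve, fit the burner knob and keep it pressed

### The arm

A 7-joint arm with a two-finger parallel gripper is mounted at the origin on a cart in front of the work surface, level with it; the furniture and walls round the work are solid. World frame = base frame: x ahead of the robot, y to its left, z up, the work surface at z = 0. Lengths are in m, angles in rad, forces in N, time in s.
With the tool pointing down it reaches from about 0.425 to 0.925 m from the base axis. Payload 6.8 kg.
Tool frame: the origin (TCP) lies on the front face of the gripper's body, between the roots of the fingers; the fingertips stand 73 mm ahead of it and the grasp point (between the pads) lies 54 mm ahead of it (env.nose_length is the distance from the TCP to the fingertips, in m); z points along the fingers, y is the line along which they close (so a half turn about z gives the same grasp; the last joint's range is limited). The gripper opens to 85 mm and grips with 20 to 120 N. Pads are 22 mm wide; open, the fingers measure 114 mm over their backs; the gripper's body (76 mm by 85 mm) begins 54 mm behind the grasp point. The pads swing forward as they close: fully open they stand 13 mm farther back than shut.
Start: joints at [1.019, 0.477, 0.022, 1.555, -0.011, 1.109, -0.083], TCP at [0.29, -0.61, 0.304] pointing down, gripper open.
Joint ranges: [-2.96, 2.96], [-0.34, 2.1], [-1.41, 1.46], [0.24, 2.44], [-1.37, 4.51], [0.17, 1.92], [-2.96, 2.96]. Speed limits (rad/s): [2.39, 2.39, 3.14, 3.14, 3.14, 3.14, 3.14].

### API

Orientations are given as a unit quaternion [w, x, y, z].
In Python, from cell import env, kin, camera, calibration, job gives the robot as it stands. The module is installed in compiled form; this text tells all that it offers. Calls block until the motion is done:
- env.reach(position, orientation): joint-space move of the TCP to a pose.
- env.movel(position, velocity=0.15, rot=None, stop_force=None): straight line of the TCP; rot=None keeps the orientation; velocity is the mean speed in m/s. With stop_force (N) it stops when the force on the tool has changed by that much, and returns True; else False.
- env.goto_joints(angles): joint-space move.
- env.grip(opening, f_grip=None): finger opening in m; f_grip is the grip in N (None keeps the last); returns when the fingers have stopped.
- env.dwell(seconds).
- kin.inverse_kinematics(position, orientation): joint angles nearest the present ones, or None.
- env.get_state(): the state.
- camera(name): name is "side" or "top"; returns (picture, depth): 384x512x3 uint8, blue, green, red; 384x512 float32, m along the optical axis (not along the pixel's ray), 0 where there is no reading.
- calibration(name): a dict with "fx", "fy", "cx", "cy" (pixels), "rvec" (rotation vector, rad) and "tvec" (3), from world to camera coordinates, as OpenCV has them. Camera axes: x right, y down, z forward; pixel columns grow to the right and rows downward; lengths in m; the calibration is good to about 2 mm. A picture is of the moment at which its call begins. calibration takes no time and is no camera call.
A pose or a line that the arm cannot do raises env.PlanningError and nothing moves.
- job.job_done(): hands the job in; it is judged then, once.
The state is a dict: "time": time; "qpos": joint angles; "joint_velocities": joint speeds; "joint_torque": joint torques, N m; "tcp_pos": TCP position; "orientation": TCP orientation; "force": force on the tool from outside, world axes, zero at the start; "torque": the same for the moment, N m; "opening": finger opening in m; "gripper_force": force on a finger pad.
Only numpy, scipy, OpenCV 4.12 (cv2) and the standard library are available. Lean on these libraries where they do the work, as an engineer would, in place of code of your own. Each camera call takes 0.05 s, during which the arm holds its last target. There are 200 camera calls.

### The job

Start up the table-top gas burner: take the red-headed key from its wooden stand, push it all the way into the slot of the burner's brass valve and turn it clockwise to its stop, where it stays in the valve. Then pick up the loose black control knob, turn it so that the flat in its bore matches the flat of the burner's steel shaft, push it fully onto the shaft, press knob and shaft down to the stop, and finish while still holding the knob pressed down with the fingers. Leave the other things on the worktop where they are.

Things in the scene. Friction and masses are not known exactly. Their poses are not given: they have to be found in the camera images.
- burner: Table-top gas burner, fixed: steel case 235 (x) x 240 (y) mm, top face 50 mm above the worktop, origin under its centre. Controls on top near the front (-x) edge: steel shaft at (-70, +62) mm, brass key valve at (-70, -62) mm of its frame. The pan support behind (round x = +55 mm) rises 30 mm above the case and begins 65 mm or more from either control.
- key: Loose key standing upright in its stand, blade down; 0.04 to 0.09 kg. Origin at the blade's foot, z up. Blade 14 (x) x 6 (y) x 16 mm long, its foot tapered over 5 mm; collar 19 mm across at z = 16 to 20; neck; red head 36 (x) x 10 (y) mm at z = 24 to 58: pinch it along y, across its 10 mm. A half turn about z makes no difference.
- key_stand: Dark wood block 64 x 50 x 24 mm high, fixed. Its slot, 20 mm deep with about 1.2 mm of play all round, holds the key's blade; the key's collar rests on its top. Origin under its centre.
- valve_slot (a point): Mouth of the slot in the round brass valve plug, which is 37 mm across and stands 20 mm above the burner's case. Slot 15.6 mm long along this point's x, 7.6 mm wide along y, 17 mm deep; the frame turns with the plug. When the key is fully in, its collar rests on the plug and its origin is 16 mm below this point.
- plug (a joint): Turn of the valve plug in rad: starts between 0 and 0.2, grows CLOCKWISE seen from above, to the stop at 1.25 (open). Light friction (0.06 Nm); it stays where it is left. The key has about 0.12 rad of play in the slot.
- knob: Loose black control knob standing on its skirt; 0.04 to 0.09 kg. Origin at the centre of its underside, z up. Round skirt 42 mm across, 18 mm high; above it a finger bar 40 (x) x 12 (y) mm, up to z = 43: pinch it along y, across its 12 mm. A white line on the bar marks its +x end; the flat of the bore underneath is on that +x side.
- knob_bore (a point): Roof of the knob's D-shaped bore, on its axis, 14 mm above the underside; axes as the knob's. Bore 13.8 mm across, its flat 3.9 mm from the axis towards +x: 0.9 mm of play all round, about 0.17 rad in turn.
- shaft_tip (a point): Centre of the top of the upright steel D-shaft, 22 mm above the case when not pressed. 12 mm across, with a flat 3 mm from the axis on this point's +x side, marked by a white line beside it; the last 4 mm taper. It is stiff to turn (0.4 Nm), so turn the knob to it: knob's +x along this +x. When the knob is fully on, the roof of its bore rests on this point.
- shaft (a joint): How far the shaft is pressed down, in m: 0 at rest, stop at 0.006. Spring: starts to give at 4.2 N, 8.4 N at the stop, springs back when let go.
- tonic_can: Bystander: drinks can, 53 mm across, 134 mm high; origin under its centre. It stands at the left; beyond it a wall cabinet hangs over the worktop (x > 0.45 m, y > 0.23 m) from z = 0.5 m upward: keep the arm's elbow and wrist out of it when swinging round from the left.
- tumbler: Bystander: glass tumbler, 79 mm across, 90 mm high; origin under its centre.
- matchbox: Bystander: dark blue matchbox 54 x 37 x 16 mm; origin under its centre.
- espresso_cup: Bystander: small patterned cup, 62 mm across, 86 mm with its handle, 50 mm high; origin underneath.
- spice_a: Bystander: spice jar with a red cap, 45 mm across, 106 mm high; origin under its centre. Along the back (x > 0.70 m) stand further fixed bottles, glasses and jars, up to 0.33 m high.
- corkscrew: Bystander: folding corkscrew lying flat, 110 mm long, 12 mm high; origin underneath.
Things that resemble listed ones, but are neither listed nor needed, are in the scene too. There is more than one size of the knob; the job needs the smallest.

How it is judged:
On the way, in this order (a step that is already met when the one before it is completed fails the run):
1. the key is pushed all the way into the valve slot (horizontal distance between key and valve_slot below 0.003 m and z of key in the frame of valve_slot below -0.0135 m and angle between key's own z axis and vertical below 0.15 rad), for 0.1 s.
2. the key, in the slot, has turned the valve clockwise to its stop (all of step 1 and value of joint plug above 1.1 rad), for 0.2 s.
3. the knob is fully on the shaft, flat to flat (horizontal distance between knob_bore and shaft_tip below 0.003 m and z of knob_bore in the frame of shaft_tip below 0.002 m and angle between the x axis of knob_bore and the x axis of shaft_tip, either way round below 0.26 rad and angle between knob's own z axis and vertical below 0.12 rad), for 0.1 s.
At the end, for the whole second after the job is handed in: Key fully in the valve (within 2.5 mm of full depth) and valve turned beyond 1.1 of 1.25 rad; knob fully on the shaft (within 2 mm), upright, flat to flat; shaft pressed in more than 4.5 of its 6 mm, with the fingers still on the knob (over 2 N) (all of step 2 and all of step 3 and value of joint shaft above 0.0045 m and contact force between knob and the fingers above 2 N); the arm keeps its last pose, push and grip.
It fails at once if the can or the tumbler pushed more than 3 cm or knocked over (distance of any of tonic_can, tumbler from where it was at the start of the episode above 0.03 m or angle between any of tonic_can, tumbler's own z axis and vertical above 0.5 rad).
It fails at once if the matchbox or the corkscrew pushed more than 3 cm or knocked over (distance of any of matchbox, corkscrew from where it was at the start of the episode above 0.03 m or angle between any of matchbox, corkscrew's own z axis and vertical above 0.5 rad).
It fails at once if the cup or the spice jar pushed more than 3 cm or knocked over (distance of any of espresso_cup, spice_a from where it was at the start of the episode above 0.03 m or angle between any of espresso_cup, spice_a's own z axis and vertical above 0.5 rad).
It also fails if it takes over 54 s, if anything falls off the work surface, if the arm or the gripper's body presses on something with over 40 N, if the wrist force passes 120 N, or if a joint passes its speed limit or range.

## Working session

There is one attempt and no reset: what is moved stays moved. The work goes in short steps, each a Python script; the robot and the scene stay as the last script left them, time stands still between calls to the robot, and variables do not carry over. Pictures are saved under pics/ and viewed, at most 10 in all, crops included, and the job is handed in when it is done.

```bash
mkdir -p pics
cat > h.py <<'E'
import numpy as np, cv2
from cell import env, kin, camera, calibration, job
def cal(n):
    c=calibration(n); R=cv2.Rodrigues(np.array(c["rvec"],float))[0]; t=np.array(c["tvec"],float).ravel()
    return c,R,t
def ray(n,u,v,z):
    c,R,t=cal(n); d=R.T@np.array([(u-c["cx"])/c["fx"],(v-c["cy"])/c["fy"],1]); o=-R.T@t
    return o+d*(z-o[2])/d[2]
def proj(n,p):
    c,R,t=cal(n); q=R@np.asarray(p)+t; return c["fx"]*q[0]/q[2]+c["cx"], c["fy"]*q[1]/q[2]+c["cy"]
def cloud(n,d):
    c,R,t=cal(n); v,u=np.mgrid[:d.shape[0],:d.shape[1]]
    P=np.stack([(u-c["cx"])/c["fx"]*d,(v-c["cy"])/c["fy"]*d,d],-1)
    return (P-t)@R
def down(yaw): # tool z down, tool y axis at world angle yaw
    from scipy.spatial.transform import Rotation as Ro
    y=np.array([np.cos(yaw),np.sin(yaw),0]);z=np.array([0,0,-1.]);x=np.cross(y,z)
    q=Ro.from_matrix(np.stack([x,y,z],1)).as_quat(); return [q[3],q[0],q[1],q[2]]
E
python3 - <<'E'
from h import *
for n in("top","side"):
    p,d=camera(n); np.savez(n+"0.npz",p=p,d=d); cv2.imwrite(f"pics/{n}0.png",cv2.resize(p,None,fx=1.5,fy=1.5,interpolation=cv2.INTER_CUBIC))
    c,R,t=cal(n); print(n,c["fx"],c["cx"],c["cy"],-R.T@t,R[2])
print(env.get_state())
E
```

```text
top 431.5101431797073 253.0980829123465 195.54050016824658 [ 0.18377092 -0.07456743  1.69265152] [ 0.17138556  0.02006056 -0.98499978]
side 431.05803879684055 252.50654881410506 191.39868548390314 [-0.16425556  1.0211279   0.70664582] [ 0.44485682 -0.77185306 -0.45425243]
{'time': 0.1, 'qpos': array([ 1.01893378,  0.47771726,  0.02233832,  1.55635498, -0.01147363,
        1.10932305, -0.08308321]), 'joint_velocities': array([ 0.00102138, -0.00018065, -0.00068245, -0.00349044, -0.0002534 ,
       -0.00093071, -0.00024123]), 'joint_torque': array([ 3.73275354e-03, -5.97765362e+01,  1.61326557e+00, -2.81957674e+01,
        1.27972942e-02,  4.98284149e-03, -1.82200887e-05]), 'tcp_pos': array([ 0.28961767, -0.60924262,  0.30302188]), 'orientation': array([-7.97885306e-04,  9.75479065e-01,  2.20090648e-01, -2.53594957e-04]), 'force': array([ 0.31565946, -0.06689916, -0.87136051]), 'torque': array([-0.0199396 ,  0.04168759,  0.00508478]), 'gripper_force': 0.0, 'opening': 0.0853557973469233}
```

View pics/top0.png

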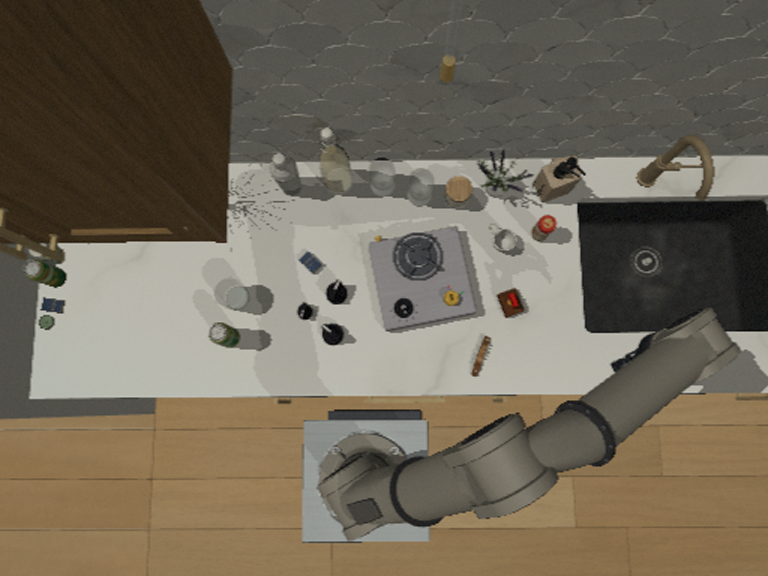

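View pics/side0.png

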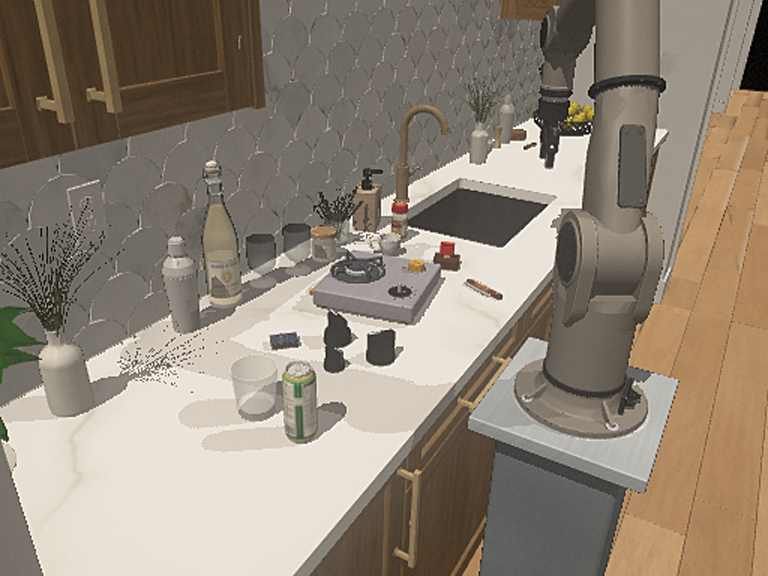

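The top view shows, in 1.5x pixels, three black knobs at (337,292), (305,311) and (332,333), with the one at (305,311) the smallest. The burner is at (422,277), its shaft at (403,307) and its brass valve at (452,297). The red key in its stand is at (511,302). I'll zoom in for the angles.

Run:
```python
from h import *
T=np.load("top0.npz"); S=np.load("side0.npz")
a=T["p"][175:235,190:360]; a=cv2.resize(a,None,fx=4.7,fy=4.7,interpolation=cv2.INTER_CUBIC)
b=S["p"][150:250,205:315]; b=cv2.resize(b,None,fx=3,fy=3,interpolation=cv2.INTER_CUBIC)
im=np.zeros((a.shape[0]+b.shape[0],800,3),np.uint8); im[:a.shape[0],:a.shape[1]]=a; im[a.shape[0]:,:b.shape[1]]=b
cv2.imwrite("pics/z.png",im[:600]); print(im.shape)
P=cloud("top",T["d"])
hsv=cv2.cvtColor(T["p"],cv2.COLOR_BGR2HSV)
roi=np.zeros(hsv.shape[:2],bool); roi[140:250,180:370]=1
dark=(hsv[...,2]<60)&roi&(P[...,2]>0.008)
n,l,st,ce=cv2.connectedComponentsWithStats(dark.astype(np.uint8))
for i in range(1,n):
    if st[i,4]>15: 
        q=P[l==i]; print("dark",st[i],ce[i].round(1),np.median(q[:,:2],0).round(4),np.percentile(q[:,2],[5,95]).round(3))
for nm,m in (("red",((hsv[...,0]<8)|(hsv[...,0]>172))&(hsv[...,1]>150)&(hsv[...,2]>90)&roi),("yel",(hsv[...,0]>18)&(hsv[...,0]<32)&(hsv[...,1]>120)&roi&(hsv[...,2]>80))):
    n,l,st,ce=cv2.connectedComponentsWithStats(m.astype(np.uint8))
    for i in range(1,n):
        if st[i,4]>8:
            q=P[l==i]; print(nm,st[i],ce[i].round(1),np.median(q,0).round(4),q[:,2].max())
```

```text
(582, 800, 3)
dark [281 161  10  17  41] [286.  168.4] [ 0.5782 -0.1704] [0.049 0.08 ]
dark [272 178   6   7  23] [274.7 180.9] [ 0.5252 -0.1265] [0.047 0.072]
dark [218 189  14  14 141] [224.1 195.6] [0.4725 0.0712] [0.015 0.064]
dark [343 197   6   9  23] [345.4 201.7] [ 0.4445 -0.4004] [0.019 0.028]
dark [263 199  12  13 112] [268.7 204.8] [ 0.4317 -0.1016] [0.045 0.058]
dark [199 202  10  11  72] [203.4 207.1] [0.4313 0.1532] [0.014 0.046]
dark [215 216  14  14 147] [221.8 222.6] [0.3665 0.0811] [0.015 0.064]
red [359 144  11  11  60] [363.8 149.3] [ 0.6305 -0.4606  0.1051] 0.11491879356151655
red [339 195   7  10  37] [341.7 199.6] [ 0.4486 -0.3797  0.0637] 0.07215642927506248
yel [296 194  10  10  77] [300.5 198.4] [ 0.4536 -0.2221  0.0678] 0.07883500976818235
```

View pics/z.png

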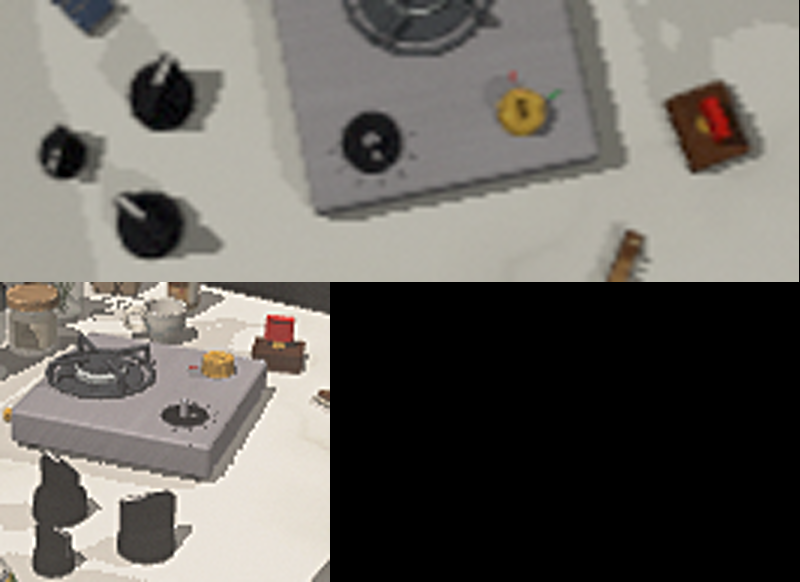

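The crop shows the valve slot as a dark mark at (522,108), the shaft at (372,142) with a white line beside it, the key head at (716,118) and the small knob at (60,150). I'll zoom in on each of these in both views.

Run:
```python
from h import *
D={n:np.load(n+"0.npz") for n in("top","side")}
pts=dict(knob=(.4313,.153,.03),shaft=(.432,-.102,.06),valve=(.452,-.222,.07),key=(.447,-.381,.05))
im=np.zeros((400,800,3),np.uint8)
for j,n in enumerate(D):
    for i,(k,p) in enumerate(pts.items()):
        u,v=proj(n,p); r=10 if n=="top" else 16
        u0,v0=int(round(u))-r,int(round(v))-r
        c=D[n]["p"][v0:v0+2*r,u0:u0+2*r]; c=cv2.normalize(c,None,0,255,cv2.NORM_MINMAX)
        im[200*j:200*j+200,200*i:200*i+200]=cv2.resize(c,(200,200),interpolation=cv2.INTER_CUBIC)
        print(n,k,u0,v0,200/(2*r))
cv2.imwrite("pics/z2.png",im)
d=D["top"]["d"];P=cloud("top",d); z=P[...,2]
m=(z[225:245,150:200]); print("table z",m.mean(),m.std())
m=z[165:175,292:305]; print("case z",m.mean(),m.std())
Ps=cloud("side",D["side"]["d"]); u,v=map(int,proj("side",(.47,-.2,.05)));print("side case z",Ps[v-2:v+3,u-2:u+3,2].mean(),Ps[v-2:v+3,u-2:u+3,2].std())
```

```text
top knob 194 197 10.0
top shaft 259 195 10.0
top valve 291 189 10.0
top key 332 190 10.0
side knob 207 219 6.25
side shaft 250 175 6.25
side valve 261 158 6.25
side key 282 149 6.25
table z 0.009341603493572997 0.09409237896867682
case z 0.05047538097054329 0.0039441434699456586
side case z 0.04949172716547547 0.0011486552449515369
```

View pics/z2.png

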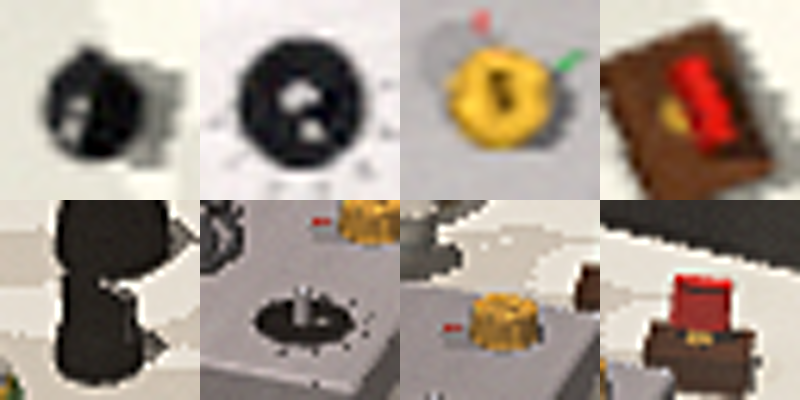

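Run:
```python
from h import *
D={n:np.load(n+"0.npz") for n in("top","side")}
def sub(n,p,r):
    u,v=proj(n,p); u0,v0=int(u)-r,int(v)-r
    return cv2.resize(D[n]["p"][v0:v0+2*r,u0:u0+2*r],None,fx=8,fy=8,interpolation=cv2.INTER_CUBIC),u0,v0
def px(x,y,u0,v0): return (x+.5)/8-.5+u0,(y+.5)/8-.5+v0
def blob(m):
    m=m.astype(np.uint8); n,l,st,ce=cv2.connectedComponentsWithStats(m); i=1+np.argmax(st[1:,4]); 
    c,_=cv2.findContours((l==i).astype(np.uint8),cv2.RETR_EXTERNAL,cv2.CHAIN_APPROX_NONE); c=max(c,key=len); return cv2.convexHull(c)
def cen(h): M=cv2.moments(h); return M["m10"]/M["m00"],M["m01"]/M["m00"]
hue=lambda c:cv2.cvtColor(c,cv2.COLOR_BGR2HSV)
def red(c): h=hue(c); return ((h[...,0]<8)|(h[...,0]>172))&(h[...,1]>165)&(h[...,2]>80)
def brass(c): h=hue(c); return (h[...,0]>14)&(h[...,0]<34)&(h[...,1]>110)
def stand(c): h=hue(c); return ((h[...,0]<20)|(h[...,0]>165))&(h[...,1]>100)
def dark(c): return hue(c)[...,2]<75
def wh(nm,n,h,z):
    x,y=cen(h); u,v=px(x,y,*o); p=ray(n,u,v,z); print(nm,n,"uv %.2f %.2f"%(u,v),p[:2].round(4), "area",cv2.contourArea(h)/64); return p
for n in D:
    for nm,p,r,f,z in (("key",(.447,-.381,.05),12,red,.049),("stand",(.447,-.39,.012),14,stand,.012),("plug",(.452,-.222,.06),9,brass,.06),("disc",(.432,-.102,.051),11,dark,.051)):
        c,*o=sub(n,p,r); h=blob(f(c)); wh(nm,n,h,z)
        if nm in("stand","key") and n=="top":
            b=cv2.boxPoints(cv2.minAreaRect(h)); q=np.array([ray(n,*px(*k,*o),z)[:2] for k in b]); e=np.diff(q,axis=0); print("  edges",np.linalg.norm(e,axis=1).round(4),np.arctan2(e[:,1],e[:,0]).round(3))
    # burner outline from depth
d=D["top"]["d"];P=cloud("top",d);m=(P[...,2]>.03)&(P[...,2]<.1)
m=np.zeros_like(m)|m; m[:150]=0; m[:,:240]=0; m[:,322:]=0; m[225:]=0
h=blob(cv2.morphologyEx(m.astype(np.uint8),cv2.MORPH_OPEN,np.ones((5,5))))
b=cv2.boxPoints(cv2.minAreaRect(h)); q=np.array([ray("top",*k,.045)[:2] for k in b]);e=np.diff(q,axis=0);print("burner",q.mean(0),np.linalg.norm(e,axis=1),np.arctan2(e[:,1],e[:,0]))
# slot: dark moments in plug top
for n,r in(("top",9),("side",9)):
    c,*o=sub(n,(.452,-.222,.07),r); g=c[...,2].astype(float); hh=blob(brass(c)); x,y=cen(hh)
    Y,X=np.mgrid[:g.shape[0],:g.shape[1]]; k=((X-x)**2+(Y-y)**2<(2.6*8)**2); w=np.clip(np.percentile(g[k],60)-g,0,None)*k
    q=np.array([ray(n,*px(a,bb,*o),.07)[:2] for a,bb in zip(X[k],Y[k])]); w=w[k]; mu=np.average(q,axis=0,weights=w); C=np.cov(q.T,aweights=w); ev,V=np.linalg.eigh(C); print("slot",n,mu,np.arctan2(V[1,1],V[0,1]),ev**.5)
# white marks
for nm,p,z,r in (("line",(.432,-.102,.05),.051,6),("knob",(.431,.153,.04),.043,7)):
  for n in("top","side"):
    c,*o=sub(n,p,r); g=hue(c)[...,2]; 
    a=((g>110) if nm=="line" else (g>75)&(g<190)).astype(np.uint8); N,l,st,ce=cv2.connectedComponentsWithStats(a)
    for i in range(1,N):
        if 40<st[i,4]<3000: print(nm,n,np.array(px(*ce[i],*o)).round(2),"area",st[i,4]/64,ray(n,*px(*ce[i],*o),z)[:2].round(4))
k=dark(sub("top",(.431,.153,.02),9)[0]); c,*o=sub("top",(.431,.153,.02),9); h=blob(k); wh("knobskirt","top",h,.015)
c,*o=sub("side",(.431,.153,.02),13); 
(x,y),rr=cv2.minEnclosingCircle(blob(k)); print(rr/8)
```

```text
key top uv 341.61 199.67 [ 0.4494 -0.3812] area 45.4375
  edges [0.0194 0.0376 0.0193] [-1.21  -2.817  1.931]
stand top uv 340.02 201.46 [ 0.4484 -0.3816] area 211.5078125
  edges [0.0529 0.0643 0.0525] [-1.222 -2.83   1.918]
plug top uv 300.49 198.34 [ 0.4547 -0.2227] area 78.0
disc top uv 268.65 204.90 [ 0.4322 -0.1006] area 131.609375
key side uv 297.79 164.86 [ 0.4471 -0.3834] area 65.7265625
stand side uv 295.96 166.88 [ 0.479  -0.4398] area 128.5390625
plug side uv 277.19 177.01 [ 0.4523 -0.2215] area 80.40625
disc side uv 266.19 194.02 [ 0.4299 -0.101 ] area 79.6953125
burner [ 0.5139953  -0.15093183] [0.24419702 0.24080801 0.23823437] [-1.38175268 -2.98001375  1.75806963]
slot top [ 0.45535881 -0.22240351] -2.9085526857535977 [0.0023237  0.00450429]
slot side [ 0.43935346 -0.19584757] 1.9524057906937369 [0.00481129 0.00822594]
line top [268.05 198.55] area 16.671875 [ 0.4569 -0.0987]
line top [268.47 204.05] area 1.8125 [ 0.4355 -0.1   ]
line side [264.22 189.73] area 46.65625 [ 0.4508 -0.125 ]
line side [269.05 193.97] area 1.625 [ 0.4221 -0.1064]
line side [262.27 198.19] area 20.703125 [ 0.4264 -0.0682]
line side [269.43 198.49] area 4.5625 [ 0.4058 -0.0789]
knob top [201.48 207.04] area 2.140625 [0.4281 0.1594]
knob side [216.5  231.79] area 7.609375 [0.4434 0.1676]
knob side [225.92 232.84] area 18.828125 [0.4177 0.1579]
knob side [227.04 236.63] area 1.625 [0.4041 0.1726]
knobskirt top uv 203.22 207.30 [0.4311 0.1565] area 85.0625
5.640361785888672
```

Run:
```python
from h import *
pi=np.pi
P=dict(key=((.4483,-.3823,.106),.33),keyup=((.4483,-.3823,.25),.33),val=((.4535,-.2221,.152),.17),valT=((.4535,-.2221,.152),-1.12),knob=((.431,.157,.09),pi-.2),shaft=((.431,-.101,.15),-2.77))
for k,(p,a) in P.items():
    for s in(1,-1):
        q=kin.inverse_kinematics(p,down(a+s*pi/2)); print(k,s,None if q is None else np.round(q,2))
T=np.load("top0.npz")
# knob skirt limits, dark rim fit in both views
for n,box in(("top",(194,197,214,217)),("side",(207,219,239,251))):
    I=np.load(n+"0.npz")["p"]; h=cv2.cvtColor(I,cv2.COLOR_BGR2HSV)[...,2]
    print(n); print(h[box[1]+(0 if n=="top" else 8):box[3],box[0]:box[2]-(0 if n=="top" else 6)])
```

```text
key 1 [ 1.06  0.67 -0.61  1.87  0.54  0.77  2.05]
key -1 [ 0.62  0.59 -0.03  1.9   0.02  0.65 -0.66]
keyup 1 [ 1.11  0.48 -0.67  1.78  0.35  1.    2.2 ]
keyup -1 [ 0.63  0.39 -0.03  1.82  0.02  0.93 -0.65]
val 1 [ 0.85  0.49 -0.64  2.05  0.43  0.74  1.68]
val -1 [ 0.41  0.41 -0.09  2.08  0.06  0.65 -1.12]
valT 1 [ 0.69  0.45 -0.44  2.06  0.29  0.69  0.52]
valT -1 [ 0.18  0.42  0.18  2.09 -0.12  0.64 -2.24]
knob 1 [-0.21  0.49 -0.33  2.2   0.32  0.5  -2.56]
knob -1 [ 0.07  0.57 -0.68  2.18  0.64  0.6   0.3 ]
shaft 1 [ 0.3   0.35 -0.24  2.21  0.14  0.6  -1.25]
shaft -1 [ 0.7   0.43 -0.72  2.18  0.45  0.68  1.61]
top
[[168 167 168 168 167 167 168 168 168 175 184 184 184 184 183 185 184 184
  186 184]
 [169 166 166 168 168 168 168 168 168 175 184 186 185 184 183 184 184 184
  185 184]
 [169 167 166 168 169 167 168 169 169 168 174 184 184 184 184 184 184 183
  184 185]
 [166 170 168 170 169 169 169 167 168 168 176 184 184 184 184 184 184 184
  185 185]
 [168 170 169 168 167 168 169 149 118 137 160 185 184 185 184 184 184 184
  184 184]
 [168 168 168 169 168 167 157 112  35  40  98 161 184
[... 3144 characters left out ...]
70  74  68
   71  69  72  67  53 132 139 253]
 [178 172 222 215 213 215 213 219 239  54  63  70  72  71  71  74  69  73
   69  70  68  56  73 255 224 241]
 [169 156 222 219 214 211 213 214 227 136  62  64  68  66  70  71  69  70
   66  60  66  63 182 226 215 211]
 [111 118 137 225 219 214 215 214 220 234 132  91  71  68  65  61  72  67
   64  87 135 178 228 219 213 213]
 [141 127  75 228 219 215 214 213 217 219 227 238 183 137  99  89 141 139
  130 237 228 223 219 214 215 214]
 [194 131  89 138 226 217 213 215 213 215 216 220 222 230 231 234 230 226
  225 224 216 216 213 211 215 215]
 [155 117  95 141 230 216 215 213 213 215 215 215 215 216 217 219 215 215
  216 215 215 214 214 215 213 212]]
```

Run:
```python
from h import *
o=down(.335-np.pi/2)
env.grip(.05,30)
env.reach((.4483,-.3823,.19),o)
env.movel((.4483,-.3823,.106),.1,stop_force=15)
s0=env.get_state(); env.grip(0.0,40); env.dwell(.2); s=env.get_state()
print(s0["tcp_pos"],s0["force"],s["time"],s["force"].round(1),s["torque"].round(2),s["opening"],s["gripper_force"],s["tcp_pos"])
for n in("top","side"): 
    p,d=camera(n); np.savez(n+"1.npz",p=p,d=d)
b=cv2.resize(np.load("side1.npz")["p"][110:210,230:350],None,fx=5,fy=5,interpolation=cv2.INTER_CUBIC)
cv2.imwrite("pics/g1.png",b)
```

```text
[ 0.44867175 -0.38262408  0.10656259] [-0.02542679 -0.97943072  0.13213886] 3.3167 [0.5 1.2 6. ] [0.02 0.17 0.05] 0.009174479763158357 40.18735706806183 [ 0.4485848  -0.38261326  0.10655747]
```

View pics/g1.png

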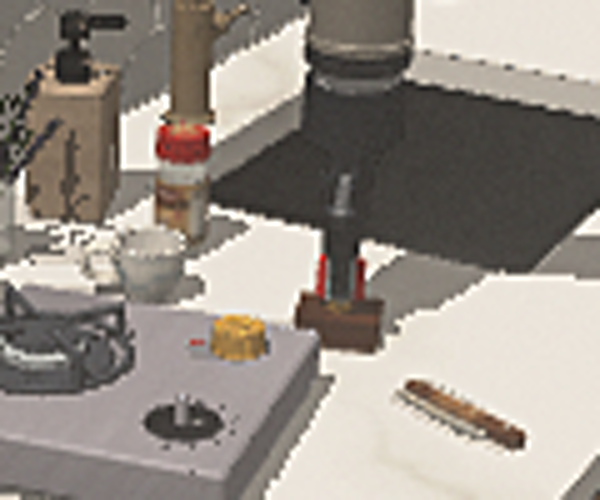

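The side crop shows the key pinched centrally: red margins at (324,275) and (361,275), equal on both sides of the finger.

```bash
cat >> h.py <<'E'
def insert(x,y,yaw,zhi,zmouth,zgood,zend,f,offs):
    o=down(yaw); 
    for dx,dy,da in offs:
        oo=down(yaw+da); c,s=np.cos(yaw),np.sin(yaw)
        env.movel((x+c*dx-s*dy,y+s*dx+c*dy,zhi),.06,rot=oo)
        hit=env.movel((x+c*dx-s*dy,y+s*dx+c*dy,zend),.03,stop_force=f)
        st=env.get_state(); print(dx,dy,da,hit,"t%.1f"%st["time"],st["tcp_pos"].round(4),st["force"].round(1),st["torque"].round(2),flush=True)
        if st["tcp_pos"][2]<zgood: return dx,dy,da
        if hit and st["tcp_pos"][2]>zmouth+.02: return None
    return None
E
python3 - <<'E'
from h import *
env.movel((.4486,-.3826,.205),.12)
s=env.get_state(); print(s["opening"],s["force"],s["gripper_force"])
y=.17-np.pi/2
env.movel((.4538,-.2224,.205),.15,rot=down(y))
# offsets in tool-yaw frame: dx along key -y..., dy along key -/+x
r=insert(.4538,-.2224,y,.172,.1686,.1555,.1522,10,[(0,0,0),(0,0,-.07),(0.0015,0,0),(-.0015,0,0)])
print(r,env.get_state()["time"])
E
```

```text
0.009543307630835498 [-0.11293622 -0.49269022 -0.12152929] 39.35512840747833
0 0 0 True t7.0 [ 0.454  -0.2232  0.1525] [-1.   0.4  5.3] [ 0.01  0.19 -0.05]
(0, 0, 0) 6.975
```

Run:
```python
from h import *
for a in (-.1,-.4,-.7,-.95,-1.08,-1.16,-1.22):
    env.movel((.4538,-.2226,.1522),.1,rot=down(a-np.pi/2))
    s=env.get_state(); print(a,"t%.2f"%s["time"],s["tcp_pos"].round(4),s["force"].round(1),s["torque"].round(2))
    if abs(s["torque"][2])>1.0: break
p,d=camera("side"); cv2.imwrite("pics/v.png",cv2.resize(p[120:220,220:340],None,fx=5,fy=5,interpolation=cv2.INTER_CUBIC))
```

```text
-0.1 t7.39 [ 0.4542 -0.2234  0.1525] [ 0.3 -5.5  3.7] [-1.21 -0.06  0.06]
-0.4 t7.84 [ 0.4542 -0.2232  0.1525] [ 0.7 -5.4  4.7] [-1.2  -0.15 -0.02]
-0.7 t8.29 [ 0.4543 -0.223   0.1525] [ 0.3 -4.8  5.7] [-1.19 -0.18  0.04]
-0.95 t8.69 [ 0.4544 -0.2229  0.1525] [ 1.2 -5.5  5.3] [-1.12 -0.24 -0.01]
-1.08 t8.97 [ 0.4545 -0.2228  0.1525] [ 1.5 -3.5  4.5] [-1.05 -0.26 -0.  ]
-1.16 t9.22 [ 0.4545 -0.2228  0.1525] [ 0.9 -4.9  5.2] [-1.02 -0.29  0.  ]
-1.22 t9.47 [ 0.4545 -0.2228  0.1525] [ 1.3 -4.2  5.4] [-1.05 -0.38  0.03]
```

View pics/v.png

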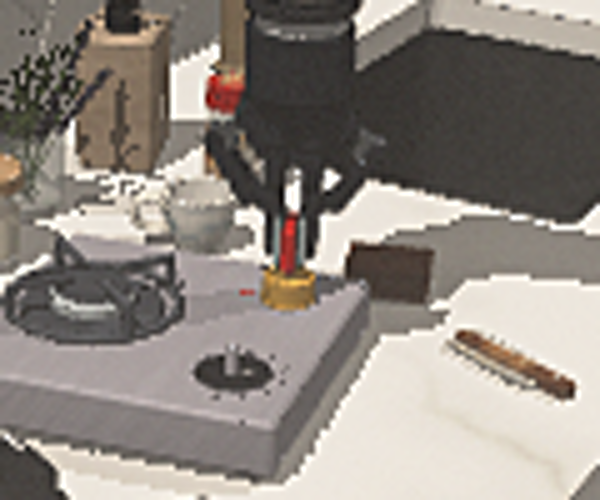

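The key is seated in the plug at (288,285) and turning, but there's no stop torque yet, so I'll keep turning.

Run:
```python
from h import *
for a in np.arange(-1.28,-1.75,-.06):
    env.movel((.4543,-.2228,.1522),.1,rot=down(a-np.pi/2))
    s=env.get_state(); print(a.round(2),"t%.2f"%s["time"],s["tcp_pos"].round(4),s["force"].round(1),s["torque"].round(2),s["qpos"][6].round(2))
    if abs(s["torque"][2])>.6: break
```

```text
-1.28 t9.78 [ 0.4546 -0.2229  0.1525] [-0.5 -4.5  7.8] [-0.93 -0.01  0.12] -2.3
-1.34 t10.03 [ 0.4547 -0.2229  0.1525] [ 0.5 -3.1  7.8] [-0.91 -0.03  0.4 ] -2.35
-1.4 t10.28 [ 0.4548 -0.223   0.1525] [ 0.9 -4.7  6.1] [-1.07 -0.07  0.52] -2.4
-1.46 t10.53 [ 0.4546 -0.2228  0.1524] [ 0.2 -4.2  7. ] [-0.88 -0.01  0.56] -2.45
-1.52 t10.78 [ 0.4546 -0.2227  0.1525] [-0.3 -4.1  9.1] [-0.89  0.09  0.79] -2.5
```

Run:
```python
from h import *
env.movel((.4543,-.2228,.1522),.1,rot=down(-1.30-np.pi/2))
env.grip(.035); env.movel((.4543,-.2228,.24),.12); env.movel((.43,0,.30),.3)
s=env.get_state(); print(s["time"],s["opening"])
p,d=camera("side"); np.savez("side2.npz",p=p,d=d)
a=cv2.resize(p[150:250,200:310],None,fx=5,fy=5,interpolation=cv2.INTER_CUBIC)
p,d=camera("top"); np.savez("top2.npz",p=p,d=d)
cv2.imwrite("pics/r.png",a)
def wc(n,us,vs,base,z,I):
    g=cv2.cvtColor(I,cv2.COLOR_BGR2HSV)[...,2].astype(float)
    v,u=np.mgrid[vs[0]:vs[1],us[0]:us[1]]; w=np.clip(g[vs[0]:vs[1],us[0]:us[1]]-base,0,None)
    q=np.array([ray(n,a,b,z)[:2] for a,b in zip(u.ravel(),v.ravel())]); m=np.average(q,axis=0,weights=w.ravel()); C=np.cov(q.T,aweights=w.ravel()); ev,V=np.linalg.eigh(C)
    return m.round(4),np.arctan2(V[1,1],V[0,1]).round(3),np.sqrt(ev).round(4)
T=np.load("top0.npz")["p"];S=np.load("side0.npz")["p"]
g=cv2.cvtColor(T,cv2.COLOR_BGR2HSV)[...,2]; print(g[198:213,261:277]); g2=cv2.cvtColor(S,cv2.COLOR_BGR2HSV)[...,2]; print(g2[186:200,256:280])
print("knob line",wc("top",(199,204),(206,212),47,.043,T))
for n,c in(("top",(268.65,204.9)),("side",(266.19,194.02))): print(n,"proj shaft tip",proj(n,(.431,-.101,.072)),ray(n,*c,.051))
```

```text
Traceback (most recent call last):
cell.PlanningError: the arm cannot follow that straight line within its joint ranges
```

Run:
```python
from h import *
s=env.get_state(); print(s["time"],s["opening"],s["tcp_pos"])
if s["tcp_pos"][2]<.2: env.movel((.4543,-.2228,.24),.12)
env.reach((.46,0.0,.26),down(2.87+np.pi/2))
s=env.get_state(); print(s["time"],s["opening"],s["tcp_pos"],s["qpos"].round(2))
p,d=camera("side"); np.savez("side2.npz",p=p,d=d)
a=cv2.resize(p[150:250,200:310],None,fx=5,fy=5,interpolation=cv2.INTER_CUBIC)
p,d=camera("top"); np.savez("top2.npz",p=p,d=d)
cv2.imwrite("pics/r.png",a)
def wc(n,us,vs,base,z,I):
    g=cv2.cvtColor(I,cv2.COLOR_BGR2HSV)[...,2].astype(float)
    v,u=np.mgrid[vs[0]:vs[1],us[0]:us[1]]; w=np.clip(g[vs[0]:vs[1],us[0]:us[1]]-base,0,None)
    q=np.array([ray(n,a,b,z)[:2] for a,b in zip(u.ravel(),v.ravel())]); m=np.average(q,axis=0,weights=w.ravel()); C=np.cov(q.T,aweights=w.ravel()); ev,V=np.linalg.eigh(C)
    return m.round(4),np.arctan2(V[1,1],V[0,1]).round(3),np.sqrt(ev).round(4)
T=np.load("top0.npz")["p"];S=np.load("side0.npz")["p"]
g=cv2.cvtColor(T,cv2.COLOR_BGR2HSV)[...,2]; print(g[198:213,261:277]); g2=cv2.cvtColor(S,cv2.COLOR_BGR2HSV)[...,2]; print(g2[186:200,256:280])
print("knob line",wc("top",(199,204),(206,212),47,.043,T))
for n,c in(("top",(268.65,204.9)),("side",(266.19,194.02))): print(n,"proj shaft tip",proj(n,(.431,-.101,.072)),ray(n,*c,.051))
```

```text
12.3917 0.03490025290299167 [ 0.45389807 -0.2225604   0.23944288]
13.2917 0.03471253879006916 [ 0.459939   -0.001425    0.25961417] [-0.23  0.18  0.11  2.1  -0.02  0.86 -1.95]
[[130 131 130 132 131 126 114 108 104 116 134 131 131 132 134 132]
 [132 130 133 132 116  70  31  33  36  36  49  86 121 133 131 130]
 [131 132 128 102  45  22  26  22  27  28  26  32  74 118 130 130]
 [132 133 113  49  23  24  21  27  26  24  28  27  27  93 130 129]
 [132 112  61  23  22  20  24  25  25  29  26  26  27  58 107 130]
 [131 110  42  31  24  25  35  81  84  32  28  24  22  27  91 123]
 [131 107  28  26  27  27  87 116 113 102  18  20  25  22  76 117]
 [123  84  24  25  29  23  77 100  60  43  18  14  30  28  78 121]
 [120 105  20  30  27  24  32  39  23  17  16  22  24  24  73 117]
 [119 111  39  26  24  25  29  23  76  89  21  32  28  27  92 122]
 [136 117  66  27  21  27  28  25  77  99  53  20  20  54 103 125]
 [134 132 117  65  25  26  22  23  31  31  30  28  32  94 133 131]
 [132 124 117 114  65  24  23  25  28  28  25  55 103 128 131 132]
 [123 119 133 132 122  89  42  23  27  37  64 105 130
[... 1117 characters left out ...]
  63  64  62  64  67  66  66  65  64  63  62 122
  181 172  93 166 167 162]
 [165 169 168 170 182 130  84  67  71  72  65  66  66  67  78  88 109 173
  174 166 167 167 166 155]
 [165 169 166 167 170 176 181 139 147 148 113 115 102 150 183 177 181  94
  171 167 164 166 157 140]
 [166 167 166 164 167 171 130 101 177 178 178 179 103 176 170 169 169 169
  166 166 166 162 150 110]]
knob line (array([0.4201, 0.163 ]), np.float64(2.601), array([0.0024, 0.0065]))
top proj shaft tip (np.float64(268.828997911901), np.float64(204.3689843306905)) [ 0.43214706 -0.10062412  0.051     ]
side proj shaft tip (np.float64(266.1240196414893), np.float64(188.26744763251565)) [ 0.42991518 -0.10093658  0.051     ]
```

View pics/r.png

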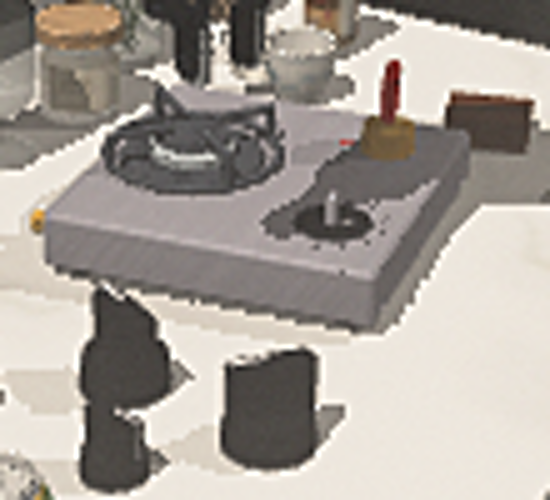

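The view shows the key standing upright in the plug at (390,95) and all three knobs untouched, the small one at (115,440). Next I'll work out the knob centre and the shaft yaw.

Run:
```python
from h import *
a=ray("top",269.72,207.57,.051)-ray("top",268.65,204.9,.051); b=ray("side",269.03,193.95,.051)-ray("side",266.19,194.02,.051)
for v in(a,b,(a+b)/2): print("line",v[:2],np.arctan2(v[1],v[0]))
print("bar mid",ray("top",201.4,206.35,.043)); w=ray("top",200.4,211,.043)-ray("top",202.4,201.7,.043); print(np.hypot(*w[:2]),np.arctan2(w[1],w[0]))
w=ray("top",200.5,210.3,.043)-ray("top",201.5,207,.043); print(np.arctan2(w[1],w[0]))
# predicted skirt outline extents for candidate centres
t=np.linspace(0,2*np.pi,200)
for c in((.431,.157),(.431,.154),(.428,.157)):
    for n in("top","side"):
        Q=np.array([proj(n,(c[0]+.021*np.cos(k),c[1]+.021*np.sin(k),z)) for k in t for z in(0,.018)]); print(c,n,Q.min(0).round(1),Q.max(0).round(1))
for n in("top","side"):
    T=np.load(n+"2.npz")["p"]; g=cv2.cvtColor(T,cv2.COLOR_BGR2HSV)[...,2]; print(g[199:216,196:212] if n=="top" else g[225:250,213:234])
```

```text
line [-0.01041639 -0.00395381] -2.7788161141564514
line [-0.00770361 -0.00552825] -2.5191404654448415
line [-0.00906    -0.00474103] -2.659485222482519
bar mid [0.43077485 0.15973896 0.043     ]
0.03706425845191941 2.942385571458921
2.8595171746920416
(0.431, 0.157) top [197.7 201.9] [208.9 213.1]
(0.431, 0.157) side [215.  234.7] [229.6 248. ]
(0.431, 0.154) top [198.4 201.9] [209.6 213.1]
(0.431, 0.154) side [215.6 234.3] [230.2 247.5]
(0.428, 0.157) top [197.6 202.7] [208.9 213.9]
(0.428, 0.157) side [215.9 235. ] [230.5 248.3]
[[171 170 171 171 171 171 179 188 188 186 187 187 186 187 188 186]
 [171 171 171 170 171 172 170 179 188 186 187 188 188 188 186 185]
 [171 173 171 171 171 152 119 140 162 186 187 187 188 188 188 187]
 [170 172 169 172 160 115  39  39 100 164 188 186 187 188 188 187]
 [172 171 170 152  89  37  30  19  42  64  92 118 119 155 187 185]
 [170 171 154  90  30  27  30  21  18  23  43  88 111 115 118 117]
 [171 170 144  26  20  29  29  22  11  22   5  44  88 112 113 115]
 [182 161 118  21  30  49  59  18   7  11  16  19  61  90 100 114]
 [181 153  93  22  50 116 1
[... 2102 characters left out ...]
0  55  74  78  78  80  75  77  78  78  76  69  73  71  67 123
  117 104 113]
 [222 230 182  57  73  76  74  75  79  78  78  74  76  77  79  73  64 154
  142 151 255]
 [221 227 189  57  71  77  79  74  79  75  78  77  76  74  76  71  57 138
  150 255 244]
 [219 226 243  61  67  75  77  78  78  76  75  78  71  74  70  60  84 255
  251 243 239]
 [219 221 234 141  67  68  72  70  74  75  73  72  72  65  70  70 215 250
  240 237 237]
 [218 219 225 239 137  92  78  69  64  63  73  71  68  99 159 213 251 243
  237 237 236]
 [220 218 222 226 233 242 190 146 112  95 166 161 153 255 254 247 241 238
  237 238 237]
 [241 240 241 241 243 246 250 254 255 255 254 253 250 245 242 238 237 236
  238 237 238]]
```

Run:
```python
from h import *
o=down(2.9+np.pi/2); x,y=.4316,.1575
env.reach((x,y,.2),o)
h=env.movel((x,y,.0945),.1,stop_force=12)
s0=env.get_state(); env.grip(0.0,60); env.dwell(.2); s=env.get_state()
print(h,s0["tcp_pos"],s["tcp_pos"],s["force"].round(1),s["torque"].round(2),s["opening"],s["gripper_force"],s["time"])
p,d=camera("side"); a=cv2.resize(p[180:255,180:270],None,fx=5,fy=5,interpolation=cv2.INTER_CUBIC)
env.movel((x,y,.22),.15); s=env.get_state(); print(s["opening"],s["tcp_pos"],s["time"])
p,d=camera("side"); b=cv2.resize(p[130:230,180:260],None,fx=3.75,fy=3.75,interpolation=cv2.INTER_CUBIC)
im=np.zeros((375,450+300,3),np.uint8); im[:,:450]=a; im[:,450:]=b; cv2.imwrite("pics/k.png",im)
```

```text
False [0.43196698 0.15759566 0.09497028] [0.43197434 0.15771756 0.09509794] [-1.1  0.1  6. ] [-0.04  0.16  0.05] 0.01071338723106653 59.644333720207214 15.85
0.010832280184200599 [0.43105646 0.15724848 0.21925478] 16.8833
```

View pics/k.png

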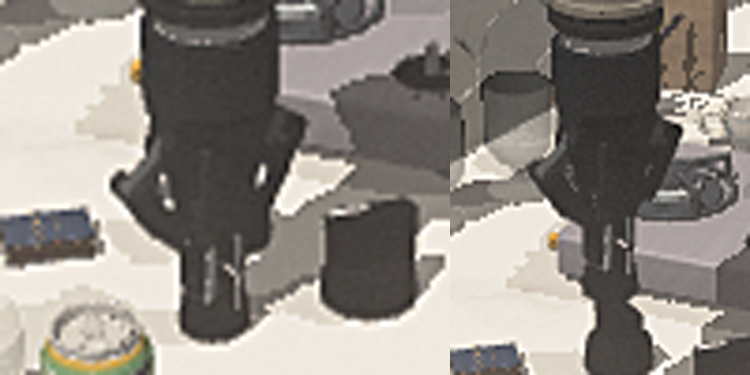

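The opening of 10.8 mm confirms the knob is held; the fingers are at (612,240) in the right pane, clear of the large knob at (618,340).

Run:
```python
from h import *
x,y=.4319,-.1012; a=-2.66+np.pi/2
env.reach((x,y,.21),down(a))
s=env.get_state(); print(s["time"],s["tcp_pos"],s["opening"])
p,d=camera("side"); np.savez("side3.npz",p=p,d=d)
cv2.imwrite("pics/s3.png",cv2.resize(p[130:210,225:305],None,fx=6,fy=6,interpolation=cv2.INTER_CUBIC))
r=insert(x,y,a,.171,.167,.1545,.1465,13,[(0,0,0),(0,0,-.1),(0,.0015,0),(0,-.0015,0)])
s=env.get_state(); print(r,s["time"],s["opening"])
```

```text
18.1333 [ 0.43205511 -0.10049328  0.20973999] 0.010782908044238405
0 0 0 False t19.9 [ 0.4319 -0.1012  0.1466] [-1.   0.   6.5] [0.06 0.44 0.03]
(0, 0, 0) 19.95 0.010711699864895582
```

View pics/s3.png

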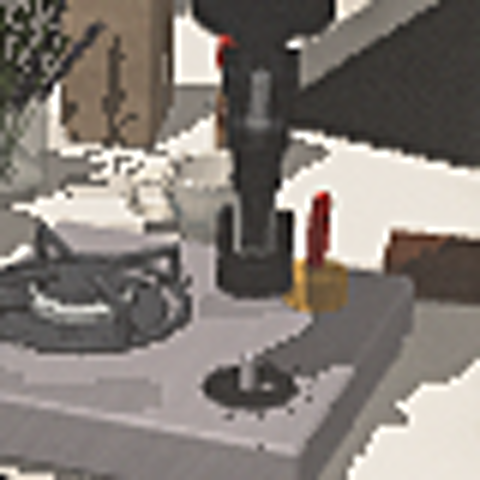

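Run:
```python
from h import *
for z in(.1455,.1445,.1435,.1425):
    env.movel((.4319,-.1012,z),.02); env.dwell(.2); s=env.get_state(); print(z,s["tcp_pos"].round(4),s["force"].round(1),s["opening"],s["gripper_force"].round(1),s["time"])
    if s["force"][2]>18: break
p,d=camera("side"); cv2.imwrite("pics/e.png",cv2.resize(p[130:230,200:300],None,fx=6,fy=6,interpolation=cv2.INTER_CUBIC))
```

```text
Traceback (most recent call last):
AttributeError: 'float' object has no attribute 'round'
```

Run:
```python
from h import *
for z in(.1455,.1445,.1435,.1425):
    env.movel((.4319,-.1012,z),.02); env.dwell(.2); s=env.get_state(); print(z,s["tcp_pos"].round(4),s["force"].round(1),s["opening"],s["gripper_force"],s["time"])
    if s["force"][2]>18: break
p,d=camera("side"); cv2.imwrite("pics/e.png",cv2.resize(p[130:230,200:300],None,fx=6,fy=6,interpolation=cv2.INTER_CUBIC))
```

```text
0.1455 [ 0.4321 -0.1012  0.1463] [-5.   0.9 15.8] 0.010965091545214044 61.410539746284485 20.85
0.1445 [ 0.4322 -0.1013  0.146 ] [-6.3  1.3 28.1] 0.010761422565336016 62.89182186126709 21.3
```

View pics/e.png

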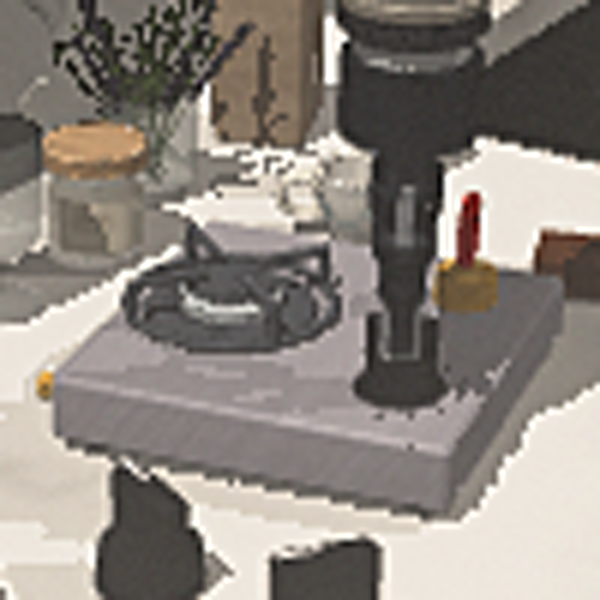

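The knob sits flush on the shaft at (400,390), hard against the press stop with 28 N on the tool. The key is still upright in the valve at (468,240).

```bash
python3 -c "
from h import *
print(job.job_done())"
```

```text
the job is handed in; nothing more can be done
None
```

The job is handed in at about 21 s of the 54 s allowed, but no verdict came back: the key is fully in the valve and turned clockwise until I felt the stop, and the knob is on the shaft, still gripped at about 60 N and pressed against its stop with about 28 N.

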